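Sanitise a mandarin with the safety key

ROBOT

A 6-joint arm with a two-finger parallel gripper is mounted at the origin on a cart in front of the work surface, level with it; the furniture and walls round the work are solid. World frame = base frame: x ahead of the robot, y to its left, z up, the work surface at z = 0. Lengths are in mm, angles in rad, forces in N, time in s.
With the tool pointing down it reaches from about 275 to 750 mm from the base axis. Payload 10.2 kg.
Tool frame: the origin (TCP) lies midway between the tips of the shut fingers; the grasp point (between the pads) lies 19 mm behind it; z points along the fingers, y is the line along which they close (so a half turn about z gives the same grasp; the last joint's range is limited). The gripper opens to 85 mm and grips with 20 to 120 N. Pads are 22 mm wide; open, the fingers measure 114 mm over their backs; the gripper's body (76 mm by 85 mm) begins 54 mm behind the grasp point. The pads swing forward as they close: fully open they stand 13 mm farther back than shut.
Start: joints at [-0.223, 0.313, 1.498, -0, 1.331, -0.223], TCP at [525.006, -0.013, 231.294] pointing down, gripper open.
Joint ranges: [-2.94, 2.94], [-0.97, 2.17], [0.19, 2.56], [-1.23, 4.37], [0.02, 3.11], [-2.88, 2.88]. Speed limits (rad/s): [2.39, 2.39, 3.01, 3.14, 3.14, 3.14].

INTERFACE

Orientations are given as [roll, pitch, yaw] about the fixed x, y, z axes, in that order (R = Rz(yaw) Ry(pitch) Rx(roll)).
In Python, from station import robot gives the robot as it stands.
- The arm moves only by the shell command python3 -m crank 'ROWS' [FORCE]. ROWS is JSON, a list that holds one entry, the list of rows, each a list of 7 numbers: the shift along the tool's x, y, z in units of 0.025 m (1.0 is 0.025 m), then the turn, a rotation vector about the tool's x, y, z in units of 0.1 rad (1.0 is 0.1 rad), then the gripper's target within -1 to 1 (shut at 1, half-way at 0, fully open at -1). In form: [[[tx, ty, tz, wx, wy, wz, jaw], ...]]. A call has 1 to 20 rows; each row shifts and turns the commanded pose from where the row before left it, along the tool's axes as they then stand; what a row does not reach is not made up. A row lasts 1/8 s, in which the tool goes at most 62.5 mm and 10.7 degrees, less where a joint would pass 70% of its speed; a pose out of reach is approached as far as the arm can. A call with a number of a shift or a turn outside -1 to 1 is refused whole. A call with a gripper value outside its range is refused whole. The fingers move at their own pace and stop on an object; FORCE is the grip in N (left out, the last holds). Time passes only in rows, so rows that do not move let the fingers close. It gives the time, the measured TCP pose, the force, the opening and the grip force at its end, in the units of the state.
- robot.observe(): the state, without advancing time (a new reading comes with each control period).
- robot.capture(name): name is "scene" or "side" or "wrist"; returns a dict with "img" (384x512x3 uint8, blue, green, red), "camera_matrix" (3x3 intrinsics, pixels), "dist_coeffs" ([k1, k2, p1, p2, k3] as OpenCV has them; the pictures are not rectified), "R" (3x3) and "t" (3): a world point X has camera coordinates R X + t. Camera axes: x right, y down, z forward; pixel columns grow to the right and rows downward; lengths in mm; the calibration is good to about 2 mm. A picture is of the moment at which its call begins. There is no depth.
- robot.finish_job(): hands the job in; it is judged then, once.
The state is a dict: "time_s": time; "joint_positions": joint angles; "qvel": joint speeds; "tau": joint torques, N m; "ee_pos": TCP position; "orientation": TCP orientation; "contact_force": force on the tool from outside, world axes, zero at the start; "ft_torque": the same for the moment, N m; "width": opening from 0.0 (shut) to 1.0 (fully open); "grip_force": force on a finger pad.
Only numpy, scipy, OpenCV 4.12 (cv2) and the standard library are available. Lean on these libraries where they do the work, as an engineer would, in place of code of your own. Each camera call takes 0.05 s, during which the arm holds its last target. There are 200 camera calls.

TASK

Lower the mandarin gently into the deep round well of the grey fruit sanitiser, letting go of it only once it is down at the bottom. Then take the red-bowed key from its wooden stand, push it fully home into the brass lock on the sanitiser, working it past the sticky pins, turn it a quarter turn clockwise to the stop against the return spring, and finish while still gripping the key and holding it turned, since the machine runs only so long. Leave the olive jar, the glass and the match box where they stand.

Things in the scene. Friction and masses are not known exactly. Their poses are not given: they have to be found in the camera images.
- mandarin: orange mandarin, oblate, 56 mm diameter at mid-height, 47.5 mm high, with a small flat underside on which it stands; about 0.09 kg. Origin at the centre of its underside, z up. It starts on the worktop beside the sanitiser, on either side.
- sanitiser: grey countertop fruit sanitiser, a fixed block 165 mm (its x) by 270 mm (its y) by 65 mm high with a flat top; origin at the centre of its underside, yaw varies. Well and lock are both open to above.
- well_floor (a point): centre of the flat floor of the round well in the sanitiser: 144 mm inner diameter, floor 10 mm above the worktop, 55 mm below the sanitiser's flat top. Axes as the sanitiser's.
- key_stand: dark wooden key stand, fixed block 56 x 56 x 36 mm, on the other side of the sanitiser from the mandarin; origin at the centre of its underside. The slot in its top is 18 mm (x) by 7 mm (y), the key's blade stands 30 mm deep in it.
- key: loose key standing upright in the stand, 77 mm long, 0.06 kg, same both ways round. Origin at the blade's tip, z up along the key. From z=0: steel blade 15 mm wide (x), 4 mm thick (y), 45 degree V tip; at z=30 to 35 mm a flat round shoulder, 22 mm diameter, then a 12 mm neck; at z=41 to 77 mm the red bow. In the stand the shoulder rests on the stand's top: lift it straight up.
- key_bow (a point): centre of the key's red bow, 59 mm above the blade tip, axes as the key's. The bow is 34 mm wide (x), 10 mm thick (y), 36 mm high (z); grip it across the 10 mm thickness.
- keyway (a point): centre of the keyway's mouth, on the brass plug's flat top face, level with the sanitiser's top (65 mm). z up; x along the slot (turns with the plug). Slot 16.5 x 5.5 mm, 2 mm chamfer, through 32 mm. Round it a steel ring, inner diameter 29, outer 56, 3 mm proud. Fully home, the key's shoulder lies on the plug inside the ring, blade tip 30 mm below this point.
- plug (a joint): turn of the lock's plug, rad: 0 at rest (a spring returns it), growing clockwise seen from above, stop at 1.45. The spring takes 0.1 N m at the stop. The key has about 0.1 rad of play in the slot. Two spring pins, 12 and 20 mm down at the slot's narrow ends, stick out 2 mm and yield sideways at 1 to 2 N each, so pushing the key in takes a few newtons.
- olive_jar: bystander: jar of olives with a dark lid, 71 mm diameter, 110 mm high, origin at the centre of its underside; leave it alone.
- glass: bystander: clear tumbler, 81 mm diameter, 91 mm high, origin at the centre of its underside; leave it alone.
- matches: bystander: red match box, 58 x 110 x 22 mm, lying flat, origin at the centre of its underside; leave it alone.
Mind the look-alikes: they are no part of the job. Of the things like the mandarin, leave any that is pink; of the rest the larger one is meant.

How it is judged (in metres and radians):
On the way, in this order (a step that is already met when the one before it is completed fails the run):
1. the mandarin, still held, is lowered to within 20 mm of the well's floor (horizontal distance between mandarin and well_floor below 0.06 m and z of mandarin in the frame of well_floor below 0.02 m and contact force between the fingers and mandarin above 0.3 N), for 0.05 s.
2. the mandarin is released and rests in the well (horizontal distance between mandarin and well_floor below 0.06 m and z of mandarin in the frame of well_floor below 0.05 m and contact force between the fingers and mandarin below 0.05 N and linear speed of mandarin below 0.03 m/s), for 0.2 s.
3. the key is fully home in the lock, held, before it is turned more than 0.4 rad (horizontal distance between key and keyway below 0.004 m and z of key in the frame of keyway below -0.026 m and angle between key's own z axis and vertical below 0.15 rad and value of joint plug below 0.4 rad and contact force between the fingers and key above 0.3 N), for 0.05 s.
At the end, for the whole second after the job is handed in: Mandarin at rest in the well (within 60 mm of its axis, origin under 50 mm over the floor); key home in the lock (tip 25 mm or more below the mouth, within 4 mm of the axis, upright to 0.15 rad), plug held turned beyond 1.2 rad (stop at 1.45), key still gripped (value of joint plug above 1.2 rad and horizontal distance between key and keyway below 0.004 m and z of key in the frame of keyway below -0.025 m and angle between key's own z axis and vertical below 0.15 rad and contact force between the fingers and key above 0.5 N and contact force between key and sanitiser above 0.1 N and horizontal distance between mandarin and well_floor below 0.06 m and z of mandarin in the frame of well_floor below 0.05 m and linear speed of mandarin below 0.03 m/s); the arm keeps its last pose, push and grip.
It fails at once if the mandarin is set down or knocked hard against the sanitiser (over 25 N) (contact force between mandarin and sanitiser above 25 N).
It fails at once if the olive jar is disturbed (moved 20 mm) (distance of olive_jar from where it was at the start of the episode above 0.02 m).
It fails at once if the glass is disturbed (moved 20 mm) (distance of glass from where it was at the start of the episode above 0.02 m).
It fails at once if the match box is disturbed (moved 20 mm) (distance of matches from where it was at the start of the episode above 0.02 m).
It also fails if it takes over 62 s, if anything falls off the work surface, if the arm or the gripper's body presses on something with over 40 N, if the wrist force passes 120 N, or if a joint passes its speed limit or range.

## Working session

There is one attempt and no reset: what is moved stays moved. The work goes in short steps, Python scripts to look and compute and a shell command to move; the robot and the scene stay as the last step left them, time stands still between calls to the robot, and variables do not carry over. Pictures are saved under pics/ and viewed, at most 10 in all, crops included, and the job is handed in when it is done.

```bash
mkdir -p pics; ls
python3 - <<'E'
from station import robot
import cv2,pickle,numpy as np
d={n:robot.capture(n) for n in("scene","side","wrist")}
pickle.dump(d,open('c0.pkl','wb'))
for n in d: print(n,d[n]["camera_matrix"].round(1).tolist(),d[n]["dist_coeffs"],(-d[n]["R"].T@d[n]["t"]).round())
cv2.imwrite('pics/a.png',cv2.resize(d["scene"]["img"],(800,600)))
cv2.imwrite('pics/b.png',cv2.resize(d["side"]["img"],(800,600)))
print(robot.observe())
E
```

```text
pics
scene [[358.6, 0.0, 248.4], [0.0, 358.6, 191.4], [0.0, 0.0, 1.0]] [-0.00942297  0.          0.          0.          0.        ] [ 56. 965. 584.]
side [[482.9, 0.0, 250.5], [0.0, 482.9, 187.5], [0.0, 0.0, 1.0]] [-0.07665251  0.          0.          0.          0.        ] [  295. -1240.  1133.]
wrist [[277.5, 0.0, 257.0], [0.0, 277.5, 192.5], [0.0, 0.0, 1.0]] [-0.0595411  0.         0.         0.         0.       ] [524.  73. 374.]
{'time_s': 0.15, 'joint_positions': array([-2.23364058e-01,  3.13305083e-01,  1.49824245e+00, -2.68417590e-05,
        1.33101315e+00, -2.23361335e-01]), 'qvel': array([ 0.00023284, -0.00228922, -0.00474679,  0.00155796,  0.0001464 ,
        0.00133542]), 'tau': array([ 1.79854873e-03, -4.12368500e+01, -2.59796566e+01, -1.57318855e-04,
        3.17765021e-03, -3.62555340e-05]), 'ee_pos': array([5.24807751e+02, 4.35475631e-02, 2.30882504e+02]), 'orientation': array([-3.14064290e+00, -1.89005697e-04,  1.57079990e+00]), 'contact_force': array([ 0.10560225, -0.10752699,  0.07470912]), 'ft_torque': array([ 0.0474473 , -0.00851059,  0.0081269 ]), 'grip_force': 0.0, 'width': 1.0004534387321258}
```

View pics/a.png

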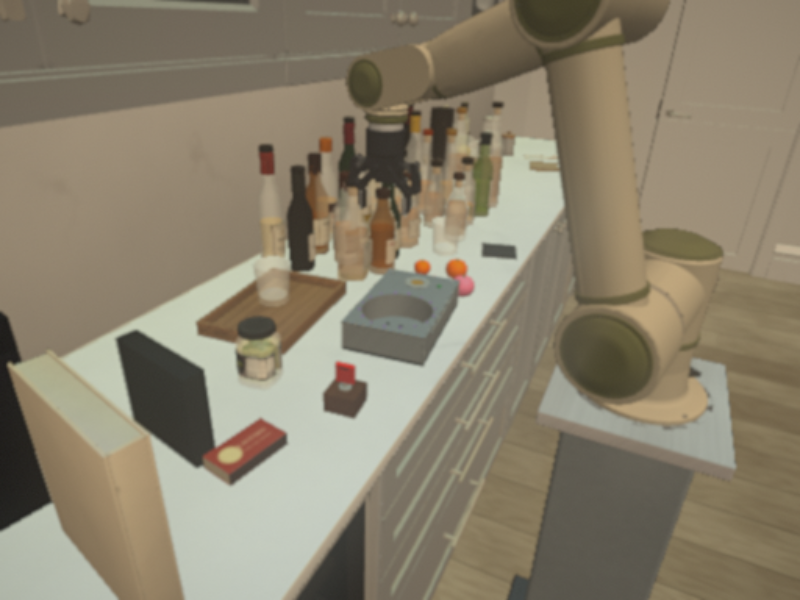

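View pics/b.png

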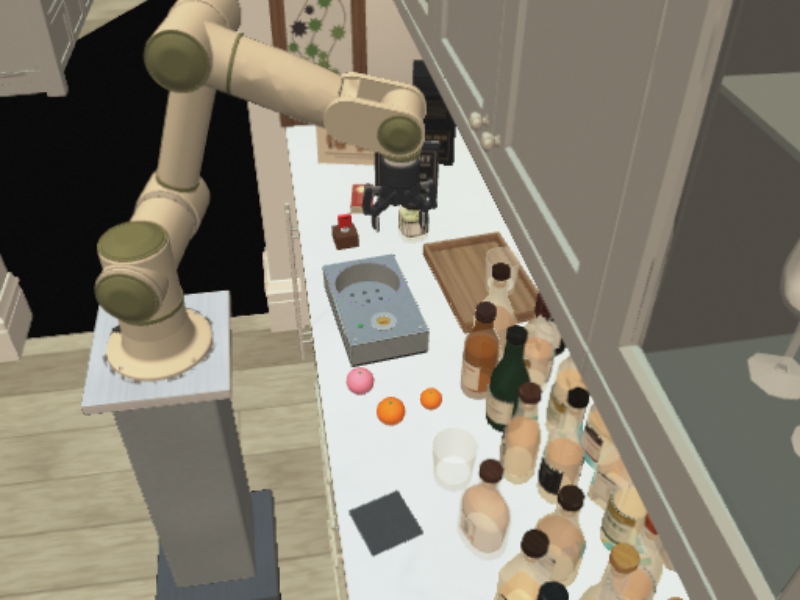

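In both views there are three round fruits. At 800-scale in side they are pink (360,380), a large orange one (391,411) and a small orange one (431,398). In scene they are pink (463,286), large (456,268) and small (422,267). The larger orange one fits the description. The key, in its stand, is at side (345,222), and the lock is at (383,320). Next I measure and confirm with a crop.

```bash
cat > h.py <<'E'
import cv2,numpy as np
def ray(c,p):
    u=cv2.undistortPoints(np.array([[p]],float),c["camera_matrix"],c["dist_coeffs"])[0,0]
    d=c["R"].T@np.array([u[0],u[1],1.]); return -c["R"].T@c["t"],d/np.linalg.norm(d)
def onz(c,p,z):
    o,d=ray(c,p); return o+d*(z-o[2])/d[2]
def tri(rs):
    A=sum(np.eye(3)-np.outer(d,d) for o,d in rs); b=sum((np.eye(3)-np.outer(d,d))@o for o,d in rs)
    x=np.linalg.solve(A,b); return x,[np.linalg.norm((np.eye(3)-np.outer(d,d))@(x-o)) for o,d in rs]
def blobs(c,lo,hi,amin=15):
    h=cv2.cvtColor(c["img"],cv2.COLOR_BGR2HSV); m=cv2.inRange(h,lo,hi)
    n,l,s,ce=cv2.connectedComponentsWithStats(m)
    return [(ce[i].round(1).tolist(),s[i].tolist()) for i in range(1,n) if s[i,4]>=amin]
E
python3 - <<'E'
import pickle; from h import *
d=pickle.load(open('c0.pkl','rb'))
for n in d:
    print(n); 
    print(' orange',blobs(d[n],(6,170,150),(14,255,255)))
    print(' red',blobs(d[n],(174,160,100),(180,255,255)),blobs(d[n],(0,190,120),(4,255,255)))
    print(' brass',blobs(d[n],(15,90,120),(28,255,255)))
s=d["side"]["img"]; w=d["wrist"]["img"]
cr=cv2.resize(s[120:280,190:300],None,fx=3.7,fy=3.7,interpolation=cv2.INTER_CUBIC)
cv2.imwrite('pics/c.png',cr); cv2.imwrite('pics/d.png',cv2.resize(w,(800,600)))
E
```

```text
scene
 orange [([269.9, 170.5], [266, 167, 9, 8, 46]), ([291.7, 171.2], [287, 167, 11, 10, 85])]
 red [] []
 brass [([295.7, 72.1], [293, 69, 6, 7, 25]), ([266.3, 79.2], [263, 74, 7, 11, 61]), ([289.2, 86.0], [287, 82, 6, 9, 32]), ([325.3, 86.4], [322, 85, 7, 4, 18]), ([295.7, 98.7], [292, 95, 9, 7, 27]), ([316.4, 106.7], [312, 100, 9, 20, 80]), ([293.6, 106.4], [292, 104, 4, 6, 17]), ([278.9, 108.5], [277, 107, 5, 4, 15]), ([206.1, 128.6], [201, 113, 14, 28, 185]), ([273.4, 124.1], [268, 115, 14, 18, 125]), ([285.6, 119.7], [282, 115, 7, 11, 48]), ([225.5, 122.0], [223, 120, 6, 5, 28]), ([254.4, 127.4], [253, 125, 4, 6, 17]), ([261.5, 139.3], [257, 133, 11, 14, 74]), ([235.8, 139.0], [232, 134, 9, 12, 40]), ([246.7, 140.1], [239, 134, 14, 14, 58]), ([171.6, 146.8], [167, 139, 13, 23, 126]), ([225.1, 159.9], [214, 142, 21, 37, 397]), ([259.9, 152.1], [257, 148, 9, 8, 34]), ([248.2, 159.7], [247, 152, 5, 19, 33]), ([216.4, 158.1], [215, 154, 5, 8, 18]), ([205.6, 158.7], [202, 156, 8, 6, 37]), ([241.6, 171.7], [237, 169, 10, 5, 18]), ([178.4, 197.1], [127, 179, 94, 40, 1202]), ([412.0,
[... 614 characters left out ...]
242.8], [357, 236, 18, 15, 181]), ([275.0, 252.9], [271, 250, 8, 7, 44]), ([356.5, 259.5], [352, 253, 11, 12, 42]), ([248.8, 260.5], [244, 256, 10, 10, 71]), ([382.9, 271.4], [378, 263, 12, 18, 112]), ([334.3, 277.6], [324, 266, 21, 28, 401]), ([360.6, 291.8], [350, 281, 23, 29, 362]), ([393.2, 299.7], [385, 293, 14, 14, 95]), ([315.5, 314.7], [313, 311, 6, 8, 15]), ([395.1, 318.1], [393, 314, 5, 9, 27]), ([408.4, 327.1], [402, 321, 12, 14, 58]), ([399.2, 332.3], [392, 327, 16, 10, 72]), ([358.2, 340.0], [344, 330, 29, 24, 400]), ([403.0, 365.3], [390, 347, 27, 37, 580]), ([332.7, 375.0], [320, 366, 26, 18, 261])]
wrist
 orange []
 red [] []
 brass [([219.1, 241.7], [208, 232, 23, 20, 287])]
```

View pics/c.png

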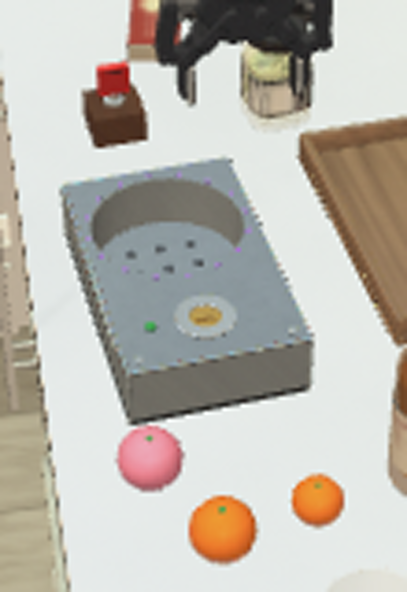

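View pics/d.png

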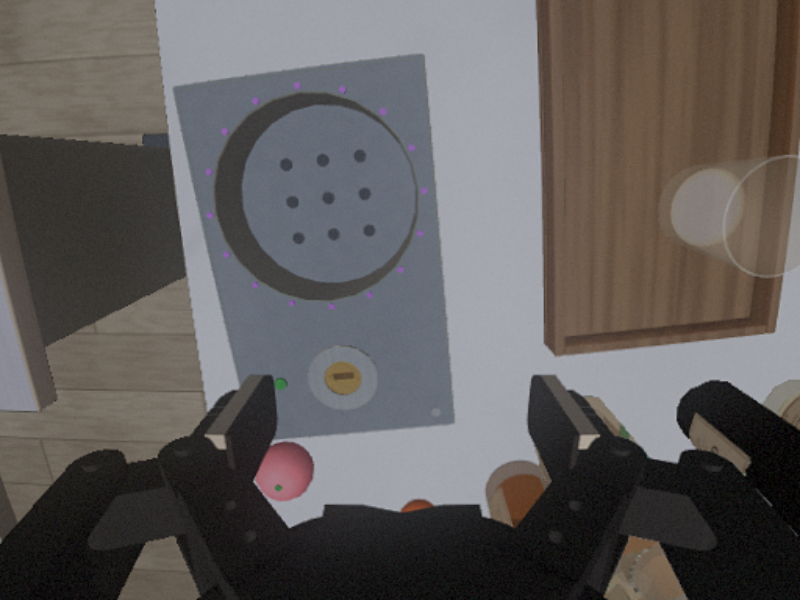

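The crop shows the large orange at crop (222,529), or side (250,263). It is clearly bigger than the small one and isn't pink, so it's the target. The wrist view shows the well's centre hole at (328,198) and the brass lock, slot crosswise, at (342,378), in 800-scale.

Run:
```python
import pickle; from h import *
d=pickle.load(open('c0.pkl','rb')); S,C,W=d["side"],d["scene"],d["wrist"]
f=np.array([.64,.64])
print('mandarin',tri([ray(S,(249.7,263)),ray(C,(291.7,171.5))]), onz(S,(249.7,263),24).round(1), onz(C,(291.7,171.5),24).round(1))
print('small',onz(S,(275.4,255),20).round(1)); print('pink',onz(S,(230.5,243.5),24).round(1))
print('keyway W',onz(W,(219.1,241.7),65).round(1),'S',onz(S,(245.2,204.9),65).round(1))
print('well W',onz(W,np.array((328,198))*f,10).round(1))
c=[(174,87),(424,54),(454,423),(247,437)]
P=[onz(W,np.array(p)*f,65)[:2] for p in c]; print('corners',np.round(P,1).tolist(),[round(np.linalg.norm(P[i]-P[(i+1)%4]),1) for i in range(4)])
print('bow',tri([ray(S,(220.4,141.5)),ray(C,(220.8,238.7))]),onz(S,(220.4,141.5),65).round(1))
print('glass S base',onz(S,np.array((455,480))*f,0).round(1),'jar S',onz(S,np.array((414,232))*f,0).round(1))
```

```text
mandarin (array([ 458.91258558, -291.99895413,   25.22043038]), [np.float64(0.001621227414658055), np.float64(0.0016212274147382778)]) [ 459.1 -291.    24. ] [ 459.8 -294.7   24. ]
small [ 543.  -268.9   20. ]
pink [ 413.2 -201.9   24. ]
keyway W [476.8 -83.2  65. ] S [480.5 -76.4  65. ]
well W [462.9  51.6  10. ]
corners [[371.6, 128.8], [537.8, 146.5], [566.4, -124.1], [394.6, -138.8]] [np.float64(167.2), np.float64(272.1), np.float64(172.4), np.float64(268.6)]
bow (array([443.35586641, 299.57417794,  64.48378866]), [np.float64(1.2711330420933373), np.float64(1.2711330420935074)]) [444.5 299.8  65. ]
glass S base [ 550.7 -452.     0. ] jar S [624.7 315.    0. ]
```

```bash
python3 -m crank '[[[-0.97,-0.88,0,0,0,0,-1],[-0.97,-0.88,0,0,0,0,-1],[-0.97,-0.88,0,0,0,0,-1],[-0.97,0,0,0,0,0,-1],[-0.97,0,0,0,0,0,-1],[-0.97,0,0,0,0,0,-1],[-0.97,0,0,0,0,0,-1],[-0.97,0,0,0,0,0,-1],[-0.97,0,0,0,0,0,-1],[-0.97,0,0,0,0,0,-1],[-0.97,0,0,0,0,0,-1],[-0.97,0,0,0,0,0,-1],[0,0,0.5,0,0,-1,-1],[0,0,0.5,0,0,-1,-1],[0,0,0.5,0,0,-1,-1],[0,0,0.5,0,0,-1,-1],[0,0,0.5,0,0,-1,-1],[0,0,0.5,0,0,-1,-1],[0,0,0.5,0,0,-1,-1],[0,0,0.5,0,0,-1,-1]]]' 25
python3 - <<'E'
from station import robot
import cv2,pickle
from h import *
d={n:robot.capture(n) for n in("scene","side","wrist")}
pickle.dump(d,open('c1.pkl','wb'))
print(robot.observe())
for n in d: print(n,blobs(d[n],(6,170,150),(14,255,255)))
cv2.imwrite('pics/e.png',np.hstack([cv2.resize(d["wrist"]["img"],(400,300)),cv2.resize(d["side"]["img"][180:360,180:420],(400,300))]))
E
```

```text
time_s: 2.65
ee_pos: [459.0, -291.6, 130.8]
orientation: [3.142, -0.0, 2.374]
contact_force: [0.0, 0.1, -0.7]
width: 0.997
grip_force: 0.0
{'time_s': 2.8, 'joint_positions': array([-7.81366757e-01,  4.51480901e-01,  1.57516755e+00, -2.51166790e-06,
        1.11607770e+00, -1.57953319e+00]), 'qvel': array([ 0.00223684, -0.01590639, -0.01432588,  0.00016898,  0.00449073,
        0.02413806]), 'tau': array([-1.72321068e-02, -4.40275598e+01, -2.27690774e+01, -1.58941948e-03,
       -7.53655820e-02, -3.47981192e-01]), 'ee_pos': array([ 458.84773989, -291.34981305,  130.91522251]), 'orientation': array([ 3.14158501e+00, -1.13347701e-03,  2.36896387e+00]), 'contact_force': array([ 0.10874168, -0.50185595,  0.28258364]), 'ft_torque': array([ 0.02616383, -0.00177079,  0.0300161 ]), 'grip_force': 0.0, 'width': 1.0024771265466286}
scene [([269.9, 170.5], [266, 167, 9, 8, 46]), ([291.7, 171.4], [287, 167, 11, 10, 83])]
side [([275.5, 255.4], [269, 249, 14, 12, 88]), ([250.2, 263.3], [241, 254, 18, 17, 161])]
wrist []
```

View pics/e.png

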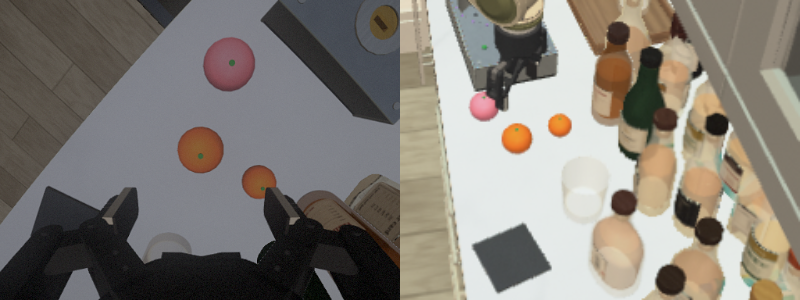

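Run:
```python
import pickle; from h import *
d=pickle.load(open('c1.pkl','rb')); W=d["wrist"]
bl=blobs(W,(4,120,80),(16,255,255),200); print(bl)
for b in bl: print(onz(W,b[0],24).round(1))
print('pink',onz(W,np.array((229,64))*1.28,24).round(1))
b=max(bl,key=lambda b:b[1][4])[0]
print(tri([ray(W,b),ray(d["side"],(249.7,263)),ray(d["scene"],(291.7,171.5))]))
o,_=ray(W,(256,192));print('cam',o.round())
```

```text
[([256.4, 191.4], [228, 163, 58, 59, 2642]), ([330.0, 231.5], [310, 212, 43, 42, 1301])]
[ 457.1 -292.1   24. ]
[ 536.9 -268.7   24. ]
pink [ 409.5 -202.7   24. ]
(array([ 458.23195002, -291.88873087,   25.10619328]), [np.float64(1.3287906608077198), np.float64(0.6956846538504408), np.float64(0.6534984470063521)])
cam [ 405. -241.  273.]
```

The mandarin measures (458, −292), which agrees across three views, and the TCP is above it. The next move finishes the rotation, descends and grips.

```bash
python3 -m crank '[[[0,0,0.3,0,0,-1,-1],[0,0,0.3,0,0,-1,-1],[0,0,0.3,0,0,-1,-1],[0,0,0.3,0,0,-0.5,-1],[0,0,0.6,0,0,0,-1],[0,0,0.6,0,0,0,-1],[0,0,0.6,0,0,0,-1],[0,0,0.6,0,0,0,-1],[0,0,0.6,0,0,0,-1],[0,0,0.5,0,0,0,-1],[0,0,0.45,0,0,0,-1],[0,0,0,0,0,0,-1],[0,0,0,0,0,0,1],[0,0,0,0,0,0,1],[0,0,0,0,0,0,1],[0,0,0,0,0,0,1],[0,0,0,0,0,0,1],[0,0,0,0,0,0,1]]]' 25
```

```text
time_s: 5.05
ee_pos: [459.3, -291.3, 3.3]
orientation: [-3.141, 0.001, 2.721]
contact_force: [-1.5, 0.7, 6.7]
width: 0.634
grip_force: 25.9
```

```bash
python3 -m crank '[[[0,0,-0.3,0,0,0,1],[0,0,-0.9,0,0,0,1],[0,0,-0.9,0,0,0,1],[0,0,-0.9,0,0,0,1],[0,0,-0.9,0,0,0,1],[0.39,0.9,0,0,0,0,1],[0.39,0.9,0,0,0,0,1],[0.39,0.9,0,0,0,0,1],[0.39,0.9,0,0,0,0,1],[0.39,0.9,0,0,0,0,1],[0.39,0.9,0,0,0,0,1],[0.39,0.9,0,0,0,0,1],[0.39,0.9,0,0,0,0,1],[0.39,0.9,0,0,0,0,1],[0.39,0.9,0,0,0,0,1],[0.39,0.9,0,0,0,0,1],[0.39,0.9,0,0,0,0,1],[0.39,0.9,0,0,0,0,1],[0.39,0.9,0,0,0,0,1],[0,0,0,0,0,0,1]]]' 25
python3 - <<'E'
from station import robot
import cv2,pickle
from h import *
d={n:robot.capture(n) for n in("scene","side","wrist")}
pickle.dump(d,open('c2.pkl','wb'))
cv2.imwrite('pics/f.png',np.hstack([cv2.resize(d["wrist"]["img"],(400,300)),cv2.resize(d["scene"]["img"][100:340,120:440],(400,300))]))
E
```

```text
time_s: 7.55
ee_pos: [462.5, 53.7, 99.9]
orientation: [-3.141, -0.001, 2.723]
contact_force: [-0.0, -0.1, -0.8]
width: 0.641
grip_force: 26.7
```

View pics/f.png

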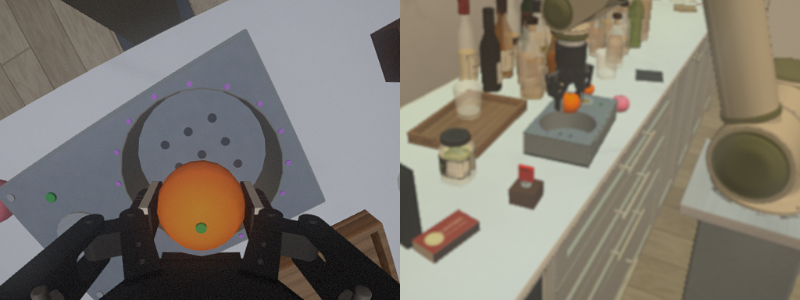

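```bash
python3 -m crank '[[[0,0,0.6,0,0,0,1],[0,0,0.6,0,0,0,1],[0,0,0.6,0,0,0,1],[0,0,0.6,0,0,0,1],[0,0,0.4,0,0,0,1],[0,0,0.2,0,0,0,1],[0,0,0.15,0,0,0,1],[0,0,0.1,0,0,0,1],[0,0,0.06,0,0,0,1],[0,0,0.06,0,0,0,1],[0,0,0,0,0,0,1],[0,0,0,0,0,0,1]]]' 25
```

```text
time_s: 9.2
ee_pos: [463.1, 52.3, 15.9]
orientation: [3.142, 0.0, 2.721]
contact_force: [-0.3, 0.0, -2.0]
width: 0.629
grip_force: 26.7
```

```bash
python3 -m crank '[[[0,0,0.04,0,0,0,1],[0,0,0.03,0,0,0,1],[0,0,0,0,0,0,1],[0,0,0,0,0,0,0.1],[0,0,0,0,0,0,-0.2],[0,0,0,0,0,0,-0.4],[0,0,0,0,0,0,-0.7],[0,0,0,0,0,0,-0.8],[0,0,0,0,0,0,-0.8]]]'
```

```text
time_s: 10.32
ee_pos: [463.1, 52.3, 14.1]
orientation: [3.142, 0.0, 2.721]
contact_force: [-0.5, -0.5, 0.8]
width: 0.9
grip_force: 0.0
```

```bash
python3 -m crank '[[[0,0,0,0,0,0,-0.8],[0,0,-0.3,0,0,0,-0.8],[0,0,-0.6,0,0,0,-0.8],[0,0,-0.8,0,0,0,-0.8],[0,0,-1,0,0,0,-0.8],[0,0,-1,0,0,0,-0.8],[0,0,-1,0,0,0,-0.8],[0,0,-1,0,0,0,-0.8]]]'
```

```text
time_s: 11.32
ee_pos: [463.0, 52.3, 158.5]
orientation: [3.141, 0.001, 2.721]
contact_force: [0.2, -0.2, -0.2]
width: 0.9
grip_force: 0.0
```

```bash
python3 -m crank '[[[-0.45,-0.78,0,0,0,0,-0.8],[-0.45,-0.78,0,0,0,0,-0.8],[-0.45,-0.78,0,0,0,0,-0.8],[-0.45,-0.78,0,0,0,0,-0.8],[-0.45,-0.78,0,0,0,0,-0.8],[-0.45,-0.78,0,0,0,0,-0.8],[0,0,0,0,0,-0.87,-0.8],[0,0,0,0,0,-0.87,-0.8],[0,0,0,0,0,-0.87,-0.8],[0,0,0,0,0,-0.87,-0.8],[0,0,0,0,0,-0.87,-0.8],[0,0,0,0,0,-0.87,-0.8],[0,0,0,0,0,0,-0.8],[0,0,0,0,0,0,-0.8]]]'
python3 - <<'E'
from station import robot
import cv2,pickle
from h import *
d={n:robot.capture(n) for n in("scene","side","wrist")}
d["st"]=robot.observe(); print(d["st"]["ee_pos"],d["st"]["orientation"],d["st"]["joint_positions"])
pickle.dump(d,open('c3.pkl','wb'))
cv2.imwrite('pics/g.png',cv2.resize(d["wrist"]["img"],(800,600)))
print(blobs(d["wrist"],(15,90,60),(28,255,255),60))
E
```

```text
time_s: 13.08
ee_pos: [476.9, -82.1, 157.1]
orientation: [-3.141, 0.001, -3.042]
contact_force: [0.2, -1.5, -0.2]
width: 0.899
grip_force: 0.0
[476.88695014 -82.1135791  156.70644037] [-3.14149117e+00  9.92729040e-05 -3.04119967e+00] [-4.13205664e-01  2.98741286e-01  1.72421927e+00 -4.40490660e-05
  1.11849577e+00 -2.08437572e+00]
[([401.5, 184.0], [391, 174, 25, 22, 303]), ([257.7, 197.7], [242, 183, 32, 30, 696]), ([414.9, 371.3], [406, 362, 19, 18, 76])]
```

View pics/g.png

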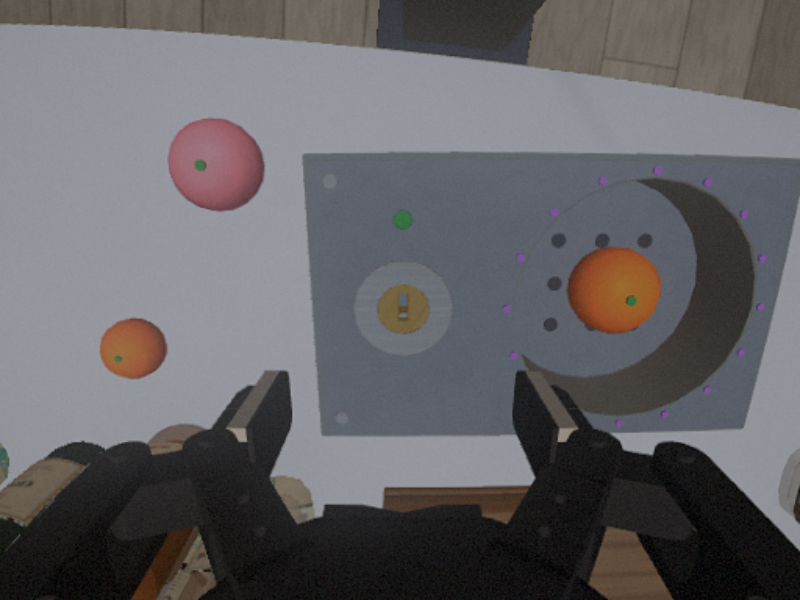

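The wrist view shows the mandarin resting in the well at (615,290). The lock slot is at (403,307), running vertically in the image. Now I move over the key at the same height and yaw.

```bash
python3 -m crank '[[[0,0.96,0,0,0,0,-1],[0,0.96,0,0,0,0,-1],[0,0.96,0,0,0,0,-1],[0,0.96,0,0,0,0,-1],[0,0.96,0,0,0,0,-1],[0,0.96,0,0,0,0,-1],[0,0.96,0,0,0,0,-1],[0,0.96,0,0,0,0,-1],[0,0.96,0,0,0,0,-1],[0,0.96,0,0,0,0,-1],[0,0.96,0,0,0,0,-1],[0,0.96,0,0,0,0,-1],[0,0.96,0,0,0,0,-1],[0,0.96,0,0,0,0,-1],[-0.1,0.96,0,0,0,0,-1],[-0.1,0.96,0,0,0,0,-1],[0,0,0,0,0,0,-1],[0,0,0,0,0,0,-1]]]'
python3 - <<'E'
from station import robot
import cv2,pickle
from h import *
d={n:robot.capture(n) for n in("scene","side","wrist")}
d["st"]=robot.observe(); print(d["st"]["ee_pos"],d["st"]["orientation"])
pickle.dump(d,open('c4.pkl','wb'))
L=pickle.load(open('c3.pkl','rb'))["wrist"]
a=cv2.resize(L["img"][155:240,215:300],(400,400),interpolation=cv2.INTER_CUBIC)
b=cv2.resize(d["wrist"]["img"][127:267,187:327],(400,400),interpolation=cv2.INTER_CUBIC)
cv2.imwrite('pics/h.png',np.hstack([a,b]))
print(blobs(d["wrist"],(174,120,60),(180,255,255),30),blobs(d["wrist"],(0,150,60),(6,255,255),30))
E
```

```text
time_s: 15.48
ee_pos: [443.0, 299.9, 156.5]
orientation: [-3.141, -0.0, -3.041]
contact_force: [0.2, 0.1, -0.1]
width: 1.002
grip_force: 0.0
[443.22269029 299.77072053 156.61571076] [-3.14150462e+00 -3.67033169e-05 -3.04139440e+00]
[([257.1, 179.8], [251, 173, 12, 18, 86]), ([257.6, 207.3], [251, 202, 12, 11, 38])] [([256.6, 200.1], [252, 181, 11, 39, 258]), ([401.5, 251.0], [383, 243, 42, 15, 128]), ([413.9, 269.9], [377, 245, 79, 41, 778])]
```

View pics/h.png

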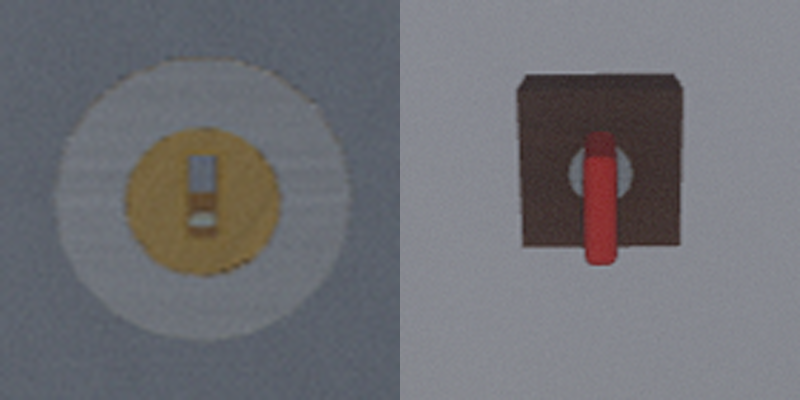

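Run:
```python
import pickle; from h import *
A=pickle.load(open('c3.pkl','rb'));B=pickle.load(open('c4.pkl','rb'))
L,K=A["wrist"],B["wrist"]
k=[onz(L,(257.9,196.4),64),onz(L,(258,197.3),65),onz(L,(258,155+198.5*.2125),68)]
print('lock (slot, plug, ring)',np.round(k,1).tolist())
b=[onz(K,(257.2,200.5),83),onz(K,(257.3,186.9),41)]; print('key bow top, shoulder',np.round(b,1).tolist())
y=A["st"]["orientation"][2]; 
for c in b: print('bow->TCP tool x,y', [round(float((c-B["st"]["ee_pos"])[:2]@v),1) for v in ([np.cos(y),np.sin(y)],[np.sin(y),-np.cos(y)])])
for c in k: print('lock->TCP tool x,y', [round(float((c-A["st"]["ee_pos"])[:2]@v),1) for v in ([np.cos(y),np.sin(y)],[np.sin(y),-np.cos(y)])])
# slot and bow directions in the world
for c,p,q,z in((L,(257.9,187.5),(258,205.4),65),(K,(257.2,181.2),(257.2,219.7),83)):
  v=onz(c,q,z)-onz(c,p,z); print('len',np.linalg.norm(v).round(1),'dir',np.arctan2(v[1],v[0]).round(3))
# stand edges top
p=[onz(K,(187+x*.35,127+yy*.35),36)[:2] for x,yy in((118,88),(283,88),(280,245),(123,245))];print(np.round(p,1).tolist())
```

```text
lock (slot, plug, ring) [[476.7, -81.7, 64.0], [477.3, -81.5, 65.0], [476.2, -81.6, 68.0]]
key bow top, shoulder [[440.5, 299.3, 83.0], [440.6, 299.4, 41.0]]
bow->TCP tool x,y [2.7, -0.2]
bow->TCP tool x,y [2.6, -0.1]
lock->TCP tool x,y [0.1, 0.5]
lock->TCP tool x,y [-0.4, 0.6]
lock->TCP tool x,y [0.6, 0.5]
len 16.6 dir 0.107
len 33.3 dir 0.101
[[416.0, 269.0], [410.5, 324.0], [466.2, 330.2], [471.8, 274.8]]
```

```bash
python3 -m crank '[[[0.1,0,0.5,0,0,0,-1],[0,0,0.7,0,0,0,-0.6],[0,0,0.7,0,0,0,-0.4],[0,0,0.7,0,0,0,-0.2],[0,0,0.7,0,0,0,0],[0,0,0.5,0,0,0,0],[0,0,0.35,0,0,0,0],[0,0,0.2,0,0,0,0],[0,0,0,0,0,0,0],[0,0,0,0,0,0,0.5],[0,0,0,0,0,0,1],[0,0,0,0,0,0,1],[0,0,0,0,0,0,1],[0,0,0,0,0,0,1],[0,0,0,0,0,0,1]]]' 70
```

```text
time_s: 17.5
ee_pos: [440.9, 300.3, 48.3]
orientation: [3.141, 0.001, -3.04]
contact_force: [-0.7, -0.0, 6.2]
width: 0.108
grip_force: 70.0
```

```bash
python3 -m crank '[[[0,0,-0.4,0,0,0,1],[0,0,-0.9,0,0,0,1],[0,0,-1,0,0,0,1],[0,0,-1,0,0,0,1],[0.08,-0.96,0,0,0,0,1],[0,-0.96,0,0,0,0,1],[0,-0.96,0,0,0,0,1],[0,-0.96,0,0,0,0,1],[0,-0.96,0,0,0,0,1],[0,-0.96,0,0,0,0,1],[0,-0.96,0,0,0,0,1],[0,-0.96,0,0,0,0,1],[0,-0.96,0,0,0,0,1],[0,-0.96,0,0,0,0,1],[0,-0.96,0,0,0,0,1],[0,-0.96,0,0,0,0,1],[0,-0.96,0,0,0,0,1],[0,-0.96,0,0,0,0,1],[0,-0.96,0,0,0,0,1],[0,-0.96,0,0,0,0,1]]]' 70
python3 -m crank '[[[0,0,0,0,0,0,1],[0,0,0,0,0,0,1]]]'
python3 - <<'E'
from station import robot
import cv2,pickle
from h import *
d={n:robot.capture(n) for n in("scene","side","wrist")}
d["st"]=robot.observe(); print(d["st"]["ee_pos"],d["st"]["orientation"],d["st"]["joint_positions"])
pickle.dump(d,open('c5.pkl','wb'))
cv2.imwrite('pics/i.png',cv2.resize(d["wrist"]["img"][120:300,160:360],None,fx=3.3,fy=3.3,interpolation=cv2.INTER_CUBIC))
E
```

```text
time_s: 20.0
ee_pos: [477.3, -82.8, 130.6]
orientation: [3.142, -0.0, -3.04]
contact_force: [0.2, 0.5, 0.1]
width: 0.106
grip_force: 69.5
time_s: 20.25
ee_pos: [477.2, -81.4, 130.4]
orientation: [3.141, -0.0, -3.04]
contact_force: [-1.0, -0.4, -0.6]
width: 0.112
grip_force: 69.6
[477.33616336 -81.31008964 130.37337337] [ 3.14145059e+00 -4.75682672e-05 -3.03943497e+00] [-4.11331938e-01  3.33673185e-01  1.75394656e+00  1.15451078e-04
  1.05408414e+00 -2.08434299e+00]
```

View pics/i.png

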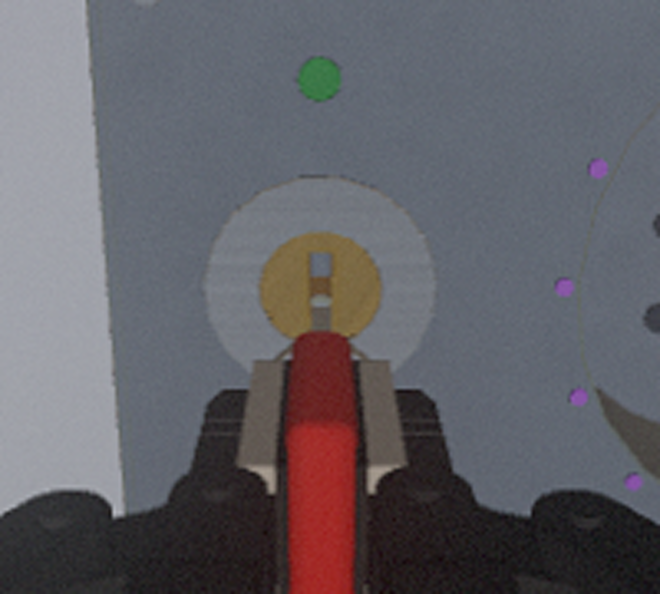

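The blade sits directly in line with the slot, both at crop column 321. I'll lower to just inside the mouth and check the force.

```bash
python3 -m crank '[[[0,0,0.3,0,0,0,1],[0,0,0.3,0,0,0,1],[0,0,0.2,0,0,0,1],[0,0,0.1,0,0,0,1],[0,0,0.1,0,0,0,1],[0,0,0.1,0,0,0,1],[0,0,0.1,0,0,0,1],[0,0,0,0,0,0,1]]]' 70
```

```text
time_s: 21.4
ee_pos: [477.3, -82.0, 100.1]
orientation: [3.141, -0.0, -3.04]
contact_force: [-0.6, -0.4, -0.8]
width: 0.107
grip_force: 69.6
```

```bash
python3 -m crank '[[[0,0,0.1,0,0,0,1],[0,0,0.1,0,0,0,1],[0,0,0.1,0,0,0,1],[0,0,0.1,0,0,0,1],[0,0,0.1,0,0,0,1],[0,0,0,0,0,0,1]]]'
```

```text
time_s: 22.15
ee_pos: [477.1, -81.9, 87.4]
orientation: [3.141, -0.001, -3.04]
contact_force: [-1.1, -0.4, -0.6]
width: 0.106
grip_force: 69.4
```

```bash
python3 -m crank '[[[0,0,0.1,0,0,0,1],[0,0,0.1,0,0,0,1],[0,0,0.1,0,0,0,1],[0,0,0.08,0,0,0,1],[0,0,0,0,0,0,1]]]'
```

```text
time_s: 22.78
ee_pos: [477.4, -82.0, 78.0]
orientation: [3.141, -0.0, -3.04]
contact_force: [-0.7, -1.0, -2.1]
width: 0.106
grip_force: 69.4
```

```bash
python3 -m crank '[[[0,0,0.06,0,0,0,1],[0,0,0.04,0,0,0,1],[0,0,0,0,0,0,1],[0,0,0,0,0,0,1]]]'
python3 - <<'E'
from station import robot
import cv2
from h import *
im=robot.capture("wrist")["img"][120:300,160:360]; s=robot.capture("side")["img"][160:240,200:300]
cv2.imwrite('pics/j.png',np.hstack([cv2.resize(im,(444,400)),cv2.resize(s,(356,400))]))
E
```

```text
time_s: 23.28
ee_pos: [477.5, -82.1, 77.1]
orientation: [-3.141, 0.0, -3.04]
contact_force: [-8.5, 1.0, 17.1]
width: 0.106
grip_force: 72.7
```

View pics/j.png

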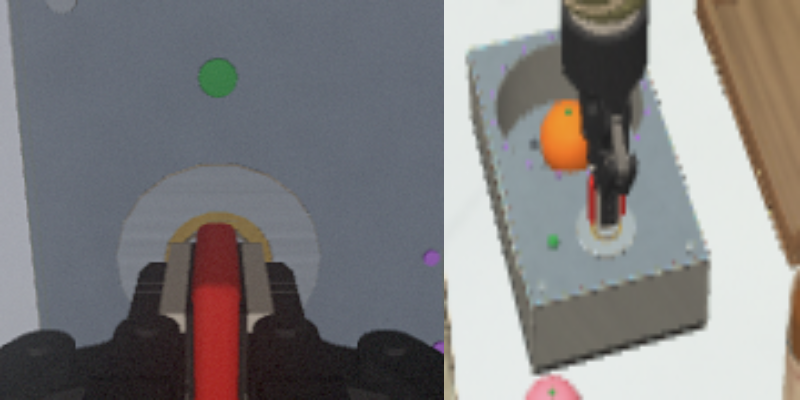

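The key is home: TCP z is 77.1, the shoulder sits inside the ring, and the contact force is 17 N upward. I'll ease the push slightly and turn.

```bash
python3 -m crank '[[[0,0,-0.02,0,0,0,1],[0,0,0,0,0,0.6,1],[0,0,0,0,0,0.6,1],[0,0,0,0,0,0.6,1],[0,0,0,0,0,0.6,1],[0,0,0,0,0,0.6,1],[0,0,0,0,0,0.6,1],[0,0,0,0,0,0.6,1],[0,0,0,0,0,0.6,1],[0,0,0,0,0,0,1]]]' 90
```

```text
time_s: 24.62
ee_pos: [477.3, -81.6, 77.2]
orientation: [3.141, -0.0, 2.762]
contact_force: [-6.8, 3.4, 14.3]
width: 0.105
grip_force: 89.7
```

```bash
python3 -c "
from station import robot; s=robot.observe(); print(s['contact_force'],s['ft_torque'],s['joint_positions'])"
```

```text
[-6.79405409  3.41403506 14.29095794] [0.65237153 1.28867648 0.02593897] [-4.12174134e-01  4.13585325e-01  1.80395424e+00  4.58808963e-04
  9.24393378e-01 -1.60404861e+00]
```

```bash
python3 -m crank '[[[0.015,0,0,0,0,0.82,1],[0,0,0,0,0,0.82,1],[0,0,0,0,0,0.82,1],[0,0,0,0,0,0.82,1],[0,0,0,0,0,0.82,1],[0,0,0,0,0,0.82,1],[0,0,0,0,0,0.82,1],[0,0,0,0,0,0.82,1],[0,0,0,0,0,0.82,1],[0,0,0,0,0,0.82,1],[0,0,0,0,0,0.82,1],[0,0,0,0,0,0.4,1],[0,0,0,0,0,0.4,1],[0,0,0,0,0,0,1],[0,0,0,0,0,0,1]]]' 90;  python3 -c "
from station import robot; s=robot.observe(); print(s['contact_force'],s['ft_torque'],s['joint_positions'])"
```

```text
time_s: 26.5
ee_pos: [478.0, -80.8, 77.3]
orientation: [3.138, -0.001, 1.78]
contact_force: [1.9, 8.5, 10.2]
width: 0.105
grip_force: 89.2
[ 1.86607477  8.54652942 10.23991483] [ 1.75122701 -0.06228578  0.10919419] [-0.41108666  0.41335551  1.80422881  0.00335487  0.92210176 -0.62280064]
```

```bash
python3 -m crank '[[[0,0,0,0,0,0.4,1],[0,0,0,0,0,0.3,1],[0,0,0,0,0,0,1],[0,0,0,0,0,0,1],[0,0,0,0,0,0,1]]]' 90;  python3 - <<'E'
from station import robot
from h import *
s=robot.observe(); print(s['ft_torque'],s['qvel'].round(3))
c=robot.capture("side"); b=blobs(c,(6,170,150),(14,255,255)); print(b,[onz(c,x[0],34).round() for x in b])
E
```

```text
time_s: 27.12
ee_pos: [478.1, -80.8, 77.3]
orientation: [3.138, -0.001, 1.71]
contact_force: [1.1, 9.6, 9.8]
width: 0.104
grip_force: 89.2
[ 1.76935168 -0.22431131  0.04209859] [ 0.001  0.001 -0.001  0.001 -0.002 -0.   ]
[([275.4, 255.4], [269, 249, 14, 12, 90])] [array([ 540., -283.,   34.])]
```

```bash
python3 -c "
from station import robot; print(robot.finish_job())"
```

```text
the job is handed in; nothing more can be done
None
```

I handed the job in at about 27 s: the mandarin was released at the bottom of the well, and the key is home in the lock, turned about 1.53 rad at the wrist (0.1 rad of play, stop at 1.45) and still gripped; the hand-in returned no verdict.

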